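Take the gear guard off the creasing machine

TASK

The gears of the creasing machine are to be oiled. Take its yellow gear guard off: lift it by the black handle until its two keyholes come over the screw heads, then, without forcing it, draw it straight off until it is clear of the gears. Carry it to the black rubber mat and set it down gently, standing upright with its whole foot on the mat; leave everything else where it is.

Things in the scene. Friction and masses are not known exactly. Their poses are not given: they have to be found in the camera images.
- press: Bench creasing machine, green cast frames, fixed. Its gear-side frame is an upright plate 260 mm wide, 178 mm high. Origin: on the bench below the middle of that plate's outer face. Own -x points level out of the face (the way the guard comes off), z up, y along the face. The machine lies to +x behind the face; two pressure knobs 32 mm behind it (y = -60, +60 mm) reach 200 mm, nothing is higher.
- screws (a point): Midpoint between the guard's two shoulder screws on the machine, 5 mm out from the frame's face, 135 mm above the bench. The screws stick out along the machine's -x at its y = -83 and +83 mm: shank 7 mm thick and 5 mm long, then a round head 16 mm in diameter and 6 mm high, ending 11 mm from the face.
- gears (a point): Middle of the outer face of the two meshing steel gears under the guard (each 47 mm in diameter, one above the other, 69 to 163 mm above the bench), 28 mm out from the frame's face; the guard must be drawn off past them.
- guard: Yellow sheet-metal guard, 0.3 to 0.65 kg: box 130 wide (y), 140 high (z), 42 mm deep (x), back open, a flange each side (202 mm wide in all), black handle on top. Origin: underside, mid width, in the plane of the open back. Own -x points out of its face. Hung: axes parallel to the machine's (leaning out up to 2 degrees), underside 35 mm above the bench, back on the frame. Stands by itself.
- keyhole_left (a point): Centre of the wide part of the keyhole in the guard's flange at +y (83 mm from the middle, 80 mm above the underside, flange 3 mm thick). Eight-sided hole 25 mm across; a slot 10 mm wide leads up from it and ends 23.5 mm above this point. Hung, the screw's shank sits in the slot's top. Raised 20 mm (16 to 24 do) the hole is over the screw head; drawn off 35 mm it is clear of heads and gears.
- keyhole_right (a point): Centre of the wide part of the keyhole in the guard's flange at -y (83 mm from the middle, 80 mm above the underside, flange 3 mm thick). Eight-sided hole 25 mm across; a slot 10 mm wide leads up from it and ends 23.5 mm above this point. Hung, the screw's shank sits in the slot's top. Raised 20 mm (16 to 24 do) the hole is over the screw head; drawn off 35 mm it is clear of heads and gears.
- guard_handle (a point): Centre of the guard's black handle bar: a level round bar 12 mm thick, straight for 80 mm along the guard's y, 40 mm above the guard's top (180 mm above its underside), 24 mm in front of its back rim. The centre of mass lies below it.
- guard_left (a point): Outer lower corner of the guard's flange at +y: on the underside, in the back plane, 101 mm from the middle.
- guard_right (a point): Outer lower corner of the guard's flange at -y: on the underside, in the back plane, 101 mm from the middle.
- guard_front (a point): Middle of the lower edge of the guard's closed face: on the underside, 42 mm in front of the back plane.
- mat: Black ribbed rubber mat lying fixed on the bench, 300 mm (own x) by 220 mm (own y), 4 mm thick. Origin: centre of its underside, on the bench.
- galley: Steel galley (tray) with a page of metal type, 280 by 180 mm, at most 25 mm high, fixed on the bench. It and the mat may change places. Origin: centre of its underside.
- quoin_key: Bystander: small dark steel T-shaped key, 60 by 62 by 10 mm, lying in the free end of the galley. Origin: underside of its cross bar.
- oil_can: Bystander: red oil can with brass spout, 68 mm diameter, 171 mm high, standing by the guard side of the machine. Origin: centre of its underside.
- brayer: Bystander: hand ink roller lying down, 170 by 118 mm, 42 mm high. Origin: on the bench under its roller.
- composing_stick: Bystander: steel composing stick, 220 by 52 mm, 23 mm high. Origin: centre of its underside.
- mallet: Bystander: wooden mallet standing on its head, 74 mm diameter, 200 mm high. Origin: centre of its underside.
- planer: Bystander: wooden planer block, 100 by 77 by 48 mm. Origin: centre of its underside.

How it is judged:
By the outcome, as a careful person would: the job done as asked, in the order asked, and still so for the second after the job is handed in, with the robot touching nothing.
It also fails if it takes over 58 s, if anything falls off the work surface, if the arm or the gripper's body presses on something with over 40 N, if the wrist force passes 120 N, or if a joint passes its speed limit or range.

ROBOT

A 6-joint arm with a two-finger parallel gripper is mounted at the origin on the work surface. World frame = base frame: x ahead of the robot, y to its left, z up, the work surface at z = 0. Lengths are in mm, angles in rad, forces in N, time in s.
With the tool pointing down it reaches from about 300 to 775 mm from the base axis. Payload 14.6 kg.
Tool frame: the origin (TCP) lies on the centre line of the jaws, within the pads' length; the fingertips stand manip.finger_overhang ahead of it and the grasp point (between the pads) lies 11 mm behind it (manip.finger_overhang is the distance from the TCP to the fingertips, in mm); y points along the fingers, x is the direction in which the jaws open and shut, and the axes are right-handed (so a half turn about y gives the same grasp; the last joint's range is limited). The gripper opens to 94 mm and grips with 3 to 60 N. Pads are 16 mm wide; open, the fingers measure 119 mm over their backs; the gripper's body (75 mm by 177 mm) begins 78 mm behind the grasp point.
Start: joints at [1.184, 0.3, 1.521, -0, 1.321, -0.067], TCP at [172.904, 522.105, 213.446] pointing down, gripper open.
Joint ranges: [-3.03, 3.03], [-0.79, 2.21], [0.23, 2.52], [-1.04, 4.18], [0, 3.07], [-2.55, 2.55]. Speed limits (rad/s): [2.22, 2.22, 2.57, 3.14, 3.14, 3.14].

INTERFACE

Orientations are given as [roll, pitch, yaw] about the fixed x, y, z axes, in that order (R = Rz(yaw) Ry(pitch) Rx(roll)).
In Python, from cell import monitor, viewer, ticket, manip gives the robot as it stands.
- The arm moves only by the shell command python3 -m jog 'ROWS' [FORCE]. ROWS is JSON, a list of rows, each an object of numbers: "grip": the finger opening in cm, from 0 to 9.4; "dx", "dy", "dz": the shift along the tool's x, y, z in cm; "spin": the turn about the tool's y in degrees. In form: [{"grip": .., "dx": .., "dy": .., "dz": .., "spin": ..}, ...]. A call has 1 to 20 rows; each row is the pose to reach, as a shift and turn from the pose commanded when the call began, along the tool's axes at that moment; what a row does not reach only later rows make up. A row lasts 1/8 s, in which the tool goes at most 62.5 mm and 10.7 degrees, less where a joint would pass 70% of its speed; a pose out of reach is approached as far as the arm can. A call with a gripper value outside its range is refused whole. The fingers move at their own pace and stop on an object; FORCE is the grip in N (left out, the last holds). Time passes only in rows, so rows that repeat a pose let the fingers close. It gives the time, the measured TCP pose, the force and the opening at its end, in the units of the state.
- monitor.read_state(): the state, without advancing time (a new reading comes with each control period).
- viewer.camera(name): name is "side" or "top"; returns a dict with "color" (480x640x3 uint8, red, green, blue), "vertical_fov" (degrees; the focal length in pixels is half the picture's height over the tangent of half this angle, whatever the lens; pixels are square), "cx", "cy" (the principal point, pixels), "rvec" (rotation vector, rad) and "tvec" (3), from world to camera coordinates, as OpenCV has them. Camera axes: x right, y down, z forward; pixel columns grow to the right and rows downward; lengths in mm; the calibration is good to about 2 mm. A picture is of the moment at which its call begins. There is no depth.
- ticket.sign_off(): hands the job in, once; it reports no verdict.
The state is a dict: "clock": time; "joints": joint angles; "qd": joint speeds; "effort": joint torques, N m; "eef_pos": TCP position; "eef_rot": TCP orientation; "wrist_force": force on the tool from outside, world axes, zero at the start; "moment": the same for the moment, N m; "finger_gap": finger opening in mm.
Only numpy, scipy, OpenCV 4.12 (cv2) and the standard library are available. Lean on these libraries where they do the work, as an engineer would, in place of code of your own. Each camera call takes 0.05 s, during which the arm holds its last target. There are 200 camera calls.

## Working session

There is one attempt and no reset: what is moved stays moved. The work goes in short steps, Python scripts to look and compute and a shell command to move; the robot and the scene stay as the last step left them, time stands still between calls to the robot, and variables do not carry over. Pictures are saved under pics/ and viewed, about 8 in all and at most 12, crops included, and the job is handed in when it is done.

```bash
ls; mkdir -p pics
python3 - <<'E'
from cell import monitor, viewer, ticket, manip
import cv2, json
s=monitor.read_state(); print(s); print(manip.finger_overhang)
for n in("side","top"):
    c=viewer.camera(n); cv2.imwrite(f"pics/{n}0.png",c["color"][:,:,::-1]); print(n,{k:v for k,v in c.items() if k!="color"})
E
```

```text
pics
{'clock': 0.0, 'joints': array([ 1.18439649e+00,  3.00494800e-01,  1.52158151e+00, -4.91263678e-07,
        1.32072653e+00, -6.65942785e-02]), 'qd': array([ 9.51139117e-04,  1.42730291e-05, -1.64700498e-03, -2.82220635e-03,
        1.41041649e-04,  5.61089990e-04]), 'effort': array([ 1.37691859e-03, -5.31815851e+01, -3.52737737e+01,  7.08990684e-02,
        2.44575430e-02, -1.11275856e-04]), 'eef_pos': array([172.81133739, 521.87061146, 212.87315368]), 'eef_rot': array([-1.57071627e+00,  1.20753158e-03,  1.25099093e+00]), 'wrist_force': array([0.04673024, 0.4075522 , 0.08036443]), 'moment': array([ 0.01102267, -0.02387374, -0.01441473]), 'finger_gap': 93.76004751333357}
8.0
side {'vertical_fov': 53.50221003514462, 'cx': 315.66691487801563, 'cy': 243.122252009418, 'rvec': array([ 2.37356258, -0.16345324,  0.05911643]), 'tvec': array([-578.91021324,   21.14903724, 1305.66493262])}
top {'vertical_fov': 48.68499215734161, 'cx': 323.50350356075677, 'cy': 236.85421938233182, 'rvec': array([ 2.20176452, -2.16191419,  0.12777805]), 'tvec': array([-194.64211147,  555.55756844, 1283.22439622])}
```

View pics/side0.png

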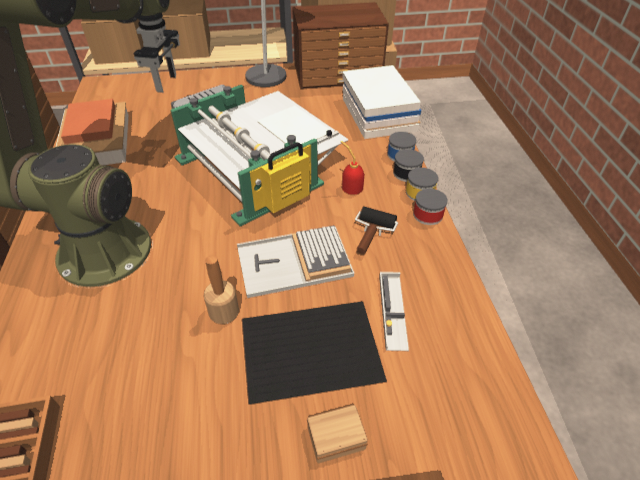

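View pics/top0.png

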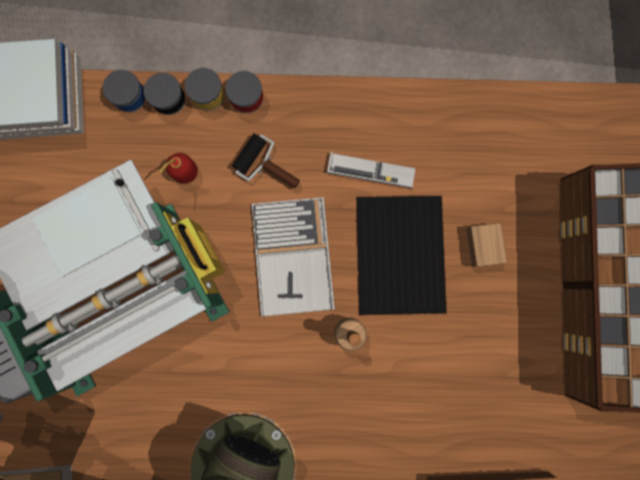

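The side view shows the guard's handle at about (285,155) and the mat centred near (312,350). In the top view the handle is at about (190,243), the mat at (401,255) and the mallet near the path at (350,333). Next I'll measure the handle, plate and mat.

```bash
cat > h.py <<'E'
import numpy as np, cv2
from cell import monitor, viewer
def cam(n,save=None):
    c=viewer.camera(n)
    f=240/np.tan(np.radians(c["vertical_fov"]/2))
    c["K"]=np.array([[f,0,c["cx"]],[0,f,c["cy"]],[0,0,1]]); c["R"]=cv2.Rodrigues(c["rvec"])[0]
    c["P"]=c["K"]@np.c_[c["R"],c["tvec"]]
    c["bgr"]=np.ascontiguousarray(c["color"][:,:,::-1]); c["hsv"]=cv2.cvtColor(c["bgr"],cv2.COLOR_BGR2HSV)
    if save: cv2.imwrite("pics/"+save,c["bgr"])
    return c
def plane(c,uv,z):
    o=-c["R"].T@c["tvec"]; d=c["R"].T@np.linalg.inv(c["K"])@np.array([uv[0],uv[1],1.]); return o+d*(z-o[2])/d[2]
def tri(a,ua,b,ub):
    X=cv2.triangulatePoints(a["P"],b["P"],np.array(ua,float).reshape(2,1),np.array(ub,float).reshape(2,1)); return (X[:3]/X[3]).ravel()
def proj(c,X):
    p=c["P"]@np.r_[X,1]; return p[:2]/p[2]
E
python3 - <<'E'
from h import *
s=cam("side"); t=cam("top")
# mat
for n,c,box in(("side",s,(230,290,400,410)),("top",t,(350,185,455,325))):
    x0,y0,x1,y1=box; m=np.zeros((480,640),np.uint8); m[y0:y1,x0:x1]=(c["hsv"][y0:y1,x0:x1,2]<60)*255
    m=cv2.morphologyEx(cv2.morphologyEx(m,cv2.MORPH_CLOSE,np.ones((5,5))),cv2.MORPH_OPEN,np.ones((7,7)))
    k=max(cv2.findContours(m,0,2)[0],key=cv2.contourArea); r=cv2.boxPoints(cv2.minAreaRect(k)) if n=="top" else cv2.approxPolyDP(k,10,True)[:,0]
    W=np.array([plane(c,p,4) for p in r]); print(n,r.round().tolist(),W.round().tolist()[:6],W.mean(0).round(1), [np.linalg.norm(W[i]-W[i-1]).round() for i in range(len(W))])
tiles=[]
for c,(x0,y0,x1,y1) in((s,(230,130,330,230)),(t,(145,190,245,330))):
    tiles.append(cv2.resize(c["bgr"][y0:y1,x0:x1],None,fx=4,fy=4,interpolation=cv2.INTER_CUBIC))
h=max(i.shape[0] for i in tiles)
out=np.hstack([cv2.copyMakeBorder(i,0,h-i.shape[0],0,0,0) for i in tiles]); cv2.imwrite("pics/crop0.png",out); print(out.shape)
E
```

```text
side [[362, 303], [244, 319], [249, 402], [384, 381]] [[662.0, -274.0, 4.0], [372.0, -281.0, 4.0], [376.0, -493.0, 4.0], [667.0, -485.0, 4.0]] [ 519.4 -383.5    4. ] [np.float64(211.0), np.float64(290.0), np.float64(212.0), np.float64(292.0)]
top [[356.0, 197.0], [442.0, 195.0], [445.0, 312.0], [359.0, 314.0]] [[665.0, -265.0, 4.0], [675.0, -486.0, 4.0], [379.0, -493.0, 4.0], [369.0, -277.0, 4.0]] [ 521.9 -380.1    4. ] [np.float64(296.0), np.float64(221.0), np.float64(297.0), np.float64(216.0)]
(560, 800, 3)
```

View pics/crop0.png

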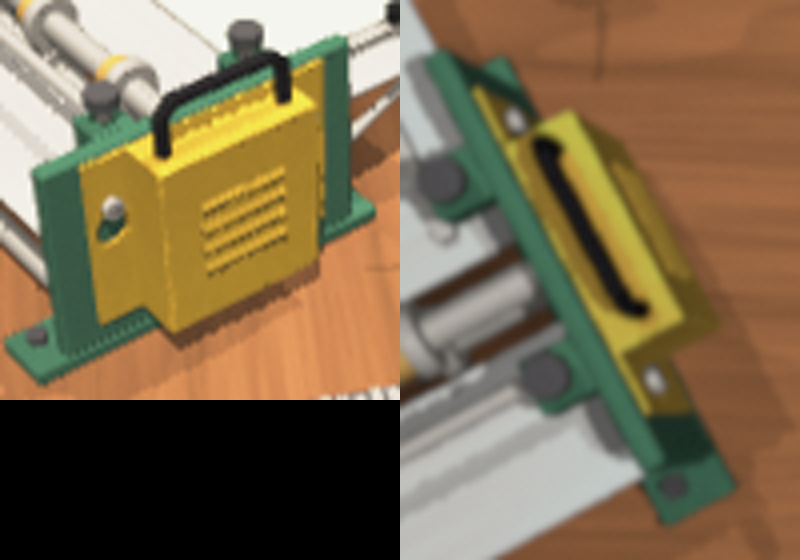

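Crops: the handle bar runs from (272,154) to (300,145) in the side view and from (204,267) to (181,227) in the top view. The near screw is at (258,182) and (208.5,285), the far screw at (174,219.5) in the top view only. Now casting these.

Run:
```python
from h import *
s=cam("side"); t=cam("top")
ep=[tri(s,(272,154.5),t,(203.7,267)),tri(s,(300.5,145),t,(181.3,227))]
print("ends tri",[e.round(1) for e in ep])
# fitted black axis
for n,c,(x0,y0,x1,y1) in(("side",s,(266,140,306,172)),("top",t,(176,222,210,272))):
    m=np.zeros((480,640),np.uint8); m[y0:y1,x0:x1]=(c["hsv"][y0:y1,x0:x1,2]<60)*255
    N,l,st,ce=cv2.connectedComponentsWithStats(m); i=1+np.argmax(st[1:,4]); print(n,st[i],ce[i])
    if n=="top":
        r=cv2.minAreaRect(np.argwhere(l==i)[:,::-1].astype(np.float32)); print(r); mid=plane(c,r[0],215); print("mid z215",mid)
        ys,xs=np.where(l==i); vx,vy,a,b=cv2.fitLine(np.c_[xs,ys].astype(np.float32),2,0,.01,.01).ravel()
        A=plane(c,(a-15*vx,b-15*vy),215);B=plane(c,(a+15*vx,b+15*vy),215);d=B-A;print("yaw bar",np.degrees(np.arctan2(d[1],d[0])))
print("screw near",tri(s,(258.2,182),t,(208.5,284.7)),plane(t,(208.5,284.7),135),"far",plane(t,(173.7,219.5),135))
for p in((430,60),(655,470)): # crop: plate top outer corners
    print("plate corner",plane(t,(145+(p[0]-400)/4,190+p[1]/4),178))
```

```text
ends tri [array([475.9,  68.2, 222.2]), array([558.5, 122. , 207. ])]
side [268 143  35  26 172] [284.13372093 152.31395349]
top [178 224  29  45 212] [190.58018868 246.47169811]
((191.50576782226562, 246.5334930419922), (50.59149169921875, 6.189613342285156), 61.782649993896484)
mid z215 [515.18286844  96.83800524 215.        ]
yaw bar -149.7805916362002
screw near [436.27620271  74.35144278 131.47816865] [436.02417197  73.65886656 135.        ] far [581.68670291 157.70328146 135.        ]
plate corner [607.3754831  193.88566012 178.        ]
plate corner [387.0557004   62.95515462 178.        ]
```

The screws are 168 mm apart (166 given) and the bar is at z≈215, mid about (516,96). The outward normal is at -60° yaw. Now moving above the handle with tool x along the normal.

```bash
python3 -m jog '[{"grip":6,"dy":-6},{"grip":6,"dy":-9,"dx":-2,"dz":-3,"spin":5},{"grip":6,"dy":-9,"dx":-4.5,"dz":-7,"spin":15},{"grip":6,"dy":-9,"dx":-7,"dz":-10.5,"spin":25},{"grip":6,"dy":-9,"dx":-9.5,"dz":-14.5,"spin":35},{"grip":6,"dy":-9,"dx":-12,"dz":-18.5,"spin":45},{"grip":6,"dy":-9,"dx":-14.5,"dz":-22.5,"spin":55},{"grip":6,"dy":-9,"dx":-17,"dz":-26.5,"spin":65},{"grip":6,"dy":-9,"dx":-19.5,"dz":-30.5,"spin":75},{"grip":6,"dy":-9,"dx":-22,"dz":-34.5,"spin":85},{"grip":6,"dy":-9,"dx":-24.5,"dz":-38,"spin":95},{"grip":6,"dy":-9,"dx":-27,"dz":-42,"spin":105},{"grip":6,"dy":-9,"dx":-28.5,"dz":-44.5,"spin":115},{"grip":6,"dy":-9,"dx":-29.6,"dz":-45.8,"spin":125},{"grip":6,"dy":-9,"dx":-29.6,"dz":-45.8,"spin":131.7},{"grip":6,"dy":-9,"dx":-29.6,"dz":-45.8,"spin":131.7},{"grip":6,"dy":-9,"dx":-29.6,"dz":-45.8,"spin":131.7},{"grip":6,"dy":-9,"dx":-29.6,"dz":-45.8,"spin":131.7}]' 8
python3 - <<'E'
from h import *
st=monitor.read_state(); print(st["joints"])
s=cam("side"); t=cam("top")
for n,c in(("s",s),("t",t)): print(n,"tip",proj(c,st["eef_pos"]-[0,0,8]), "below",proj(c,[*st["eef_pos"][:2],215]))
tiles=[cv2.resize(c["bgr"][y0:y1,x0:x1],None,fx=3,fy=3,interpolation=cv2.INTER_CUBIC) for c,(x0,y0,x1,y1) in((s,(220,70,350,230)),(t,(135,170,265,330)))]
cv2.imwrite("pics/c1.png",np.hstack(tiles))
E
```

```text
[ 1.18437354e+00  3.00063026e-01  1.52118196e+00 -1.01031190e-05
  1.32072136e+00 -6.65890530e-02]
s tip [166.62123933  83.94463239] below [165.91982251  81.11101108]
t tip [-23.11613108 409.81004122] below [-26.12987913 410.90633031]validation failed for argument at $[0]...
```

View pics/c1.png

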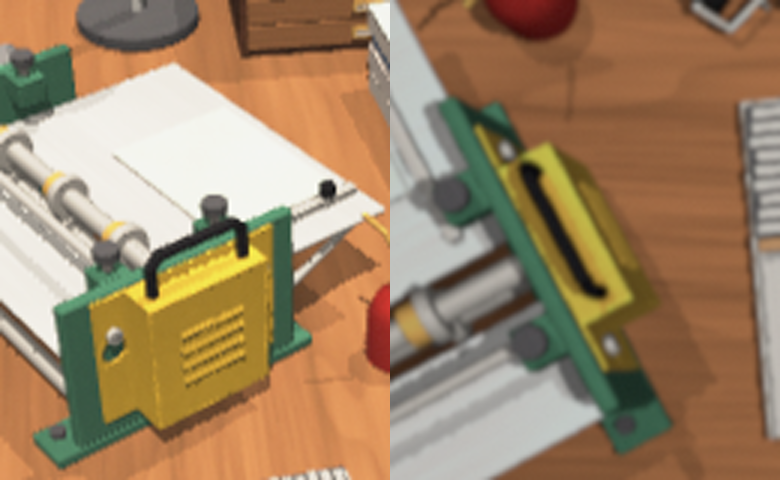

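The picture shows an unmoved scene: the jog was refused because every row needs all five keys. Repeating with full rows.

```bash
python3 -m jog '[{"grip":6,"dx":0,"dy":-6,"dz":0,"spin":0},{"grip":6,"dy":-9,"dx":-2,"dz":-3,"spin":5},{"grip":6,"dy":-9,"dx":-4.5,"dz":-7,"spin":15},{"grip":6,"dy":-9,"dx":-7,"dz":-10.5,"spin":25},{"grip":6,"dy":-9,"dx":-9.5,"dz":-14.5,"spin":35},{"grip":6,"dy":-9,"dx":-12,"dz":-18.5,"spin":45},{"grip":6,"dy":-9,"dx":-14.5,"dz":-22.5,"spin":55},{"grip":6,"dy":-9,"dx":-17,"dz":-26.5,"spin":65},{"grip":6,"dy":-9,"dx":-19.5,"dz":-30.5,"spin":75},{"grip":6,"dy":-9,"dx":-22,"dz":-34.5,"spin":85},{"grip":6,"dy":-9,"dx":-24.5,"dz":-38,"spin":95},{"grip":6,"dy":-9,"dx":-27,"dz":-42,"spin":105},{"grip":6,"dy":-9,"dx":-28.5,"dz":-44.5,"spin":115},{"grip":6,"dy":-9,"dx":-29.6,"dz":-45.8,"spin":125},{"grip":6,"dy":-9,"dx":-29.6,"dz":-45.8,"spin":131.7},{"grip":6,"dy":-9,"dx":-29.6,"dz":-45.8,"spin":131.7},{"grip":6,"dy":-9,"dx":-29.6,"dz":-45.8,"spin":131.7},{"grip":6,"dy":-9,"dx":-29.6,"dz":-45.8,"spin":131.7}]' 8
python3 - <<'E'
from h import *
st=monitor.read_state(); print(st["joints"])
s=cam("side"); t=cam("top")
for n,c in(("s",s),("t",t)): print(n,"tip",proj(c,st["eef_pos"]-[0,0,8]), "below",proj(c,[*st["eef_pos"][:2],215]))
tiles=[cv2.resize(c["bgr"][y0:y1,x0:x1],None,fx=3,fy=3,interpolation=cv2.INTER_CUBIC) for c,(x0,y0,x1,y1) in((s,(220,70,350,230)),(t,(135,170,265,330)))]
cv2.imwrite("pics/c2.png",np.hstack(tiles))
E
```

```text
clock: 2.65
eef_pos: [514.6, 97.3, 303.5]
eef_rot: [-1.571, -0.0, -1.046]
wrist_force: [-0.7, -0.6, 0.2]
finger_gap: 60.0
[1.16979938e-01 1.86787356e-01 1.45347170e+00 1.38050238e-05
 1.50118458e+00 1.16270026e+00]
s tip [282.62555484 122.74498854] below [284.28995244 149.26686723]
t tip [181.93359678 243.64950234] below [191.26153186 246.82689896]
```

The tool is centred over the bar: it projects to top (191.3,246.8) against the bar's measured (191.2,246.5). Descending and closing lightly.

```bash
python3 -m jog '[{"grip":6,"dx":0,"dy":4,"dz":0,"spin":0},{"grip":6,"dx":0,"dy":8,"dz":0,"spin":0},{"grip":6,"dx":0,"dy":10,"dz":0,"spin":0},{"grip":6,"dx":0,"dy":10,"dz":0,"spin":0},{"grip":3,"dx":0,"dy":10,"dz":0,"spin":0},{"grip":1.8,"dx":0,"dy":10,"dz":0,"spin":0},{"grip":1.8,"dx":0,"dy":10,"dz":0,"spin":0},{"grip":1.8,"dx":0,"dy":10,"dz":0,"spin":0},{"grip":1.8,"dx":0,"dy":10,"dz":0,"spin":0},{"grip":1.8,"dx":0,"dy":10,"dz":0,"spin":0}]' 5
python3 -m jog '[{"grip":0.8,"dx":0,"dy":0,"dz":0,"spin":0},{"grip":0.8,"dx":0,"dy":0,"dz":0,"spin":0},{"grip":0.8,"dx":0,"dy":0,"dz":0,"spin":0},{"grip":0.8,"dx":0,"dy":0,"dz":0,"spin":0},{"grip":0.8,"dx":0,"dy":0,"dz":0,"spin":0},{"grip":0.8,"dx":0,"dy":0,"dz":0,"spin":0}]' 5
```

```text
clock: 4.0
eef_pos: [514.6, 97.1, 203.5]
eef_rot: [-1.571, -0.0, -1.048]
wrist_force: [-0.3, 0.1, -0.4]
finger_gap: 17.6
clock: 4.75
eef_pos: [514.6, 97.1, 203.5]
eef_rot: [-1.571, -0.0, -1.048]
wrist_force: [0.6, -2.6, -0.1]
finger_gap: 11.7
```

```bash
python3 -m jog '[{"grip":0.6,"dx":0.1,"dy":0,"dz":0,"spin":0},{"grip":0.6,"dx":0.1,"dy":0,"dz":0,"spin":0},{"grip":0.6,"dx":0.1,"dy":-0.2,"dz":0,"spin":0},{"grip":0.6,"dx":0.1,"dy":-0.4,"dz":0,"spin":0},{"grip":0.6,"dx":0.1,"dy":-0.6,"dz":0,"spin":0},{"grip":0.6,"dx":0.1,"dy":-0.8,"dz":0,"spin":0},{"grip":0.6,"dx":0.1,"dy":-1,"dz":0,"spin":0},{"grip":0.6,"dx":0.1,"dy":-1,"dz":0,"spin":0}]' 25
python3 -m jog '[{"grip":0.6,"dx":0,"dy":-0.2,"dz":0,"spin":0},{"grip":0.6,"dx":0,"dy":-0.4,"dz":0,"spin":0},{"grip":0.6,"dx":0,"dy":-0.6,"dz":0,"spin":0},{"grip":0.6,"dx":0,"dy":-0.8,"dz":0,"spin":0},{"grip":0.6,"dx":0,"dy":-1.0,"dz":0,"spin":0},{"grip":0.6,"dx":0,"dy":-1.0,"dz":0,"spin":0},{"grip":0.6,"dx":0,"dy":-1.0,"dz":0,"spin":0}]'
python3 - <<'E'
from h import *
s=cam("side"); t=cam("top"); print(monitor.read_state()["moment"])
tiles=[cv2.resize(c["bgr"][y0:y1,x0:x1],None,fx=4,fy=4,interpolation=cv2.INTER_CUBIC) for c,(x0,y0,x1,y1) in((s,(235,100,335,220)),(t,(145,200,245,320)))]
cv2.imwrite("pics/c3.png",np.hstack(tiles))
E
```

```text
clock: 5.75
eef_pos: [515.2, 96.2, 213.7]
eef_rot: [-1.57, -0.0, -1.048]
wrist_force: [-0.9, 0.8, -5.1]
finger_gap: 10.9
clock: 6.62
eef_pos: [515.1, 96.3, 223.4]
eef_rot: [-1.571, 0.0, -1.048]
wrist_force: [-1.6, -0.0, -4.9]
finger_gap: 11.1
[-0.06825829  0.14925724  0.03879736]
```

View pics/c3.png

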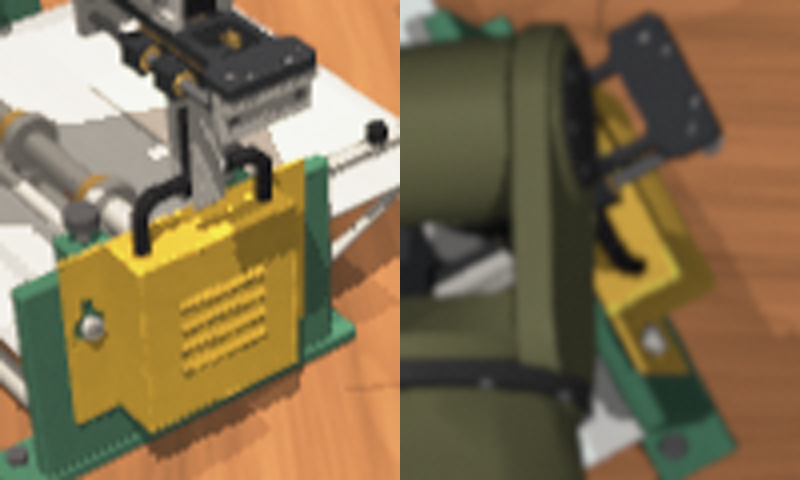

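The keyhole appears concentric with the near screw head: head at crop (92,327), with a green crescent above it as expected from parallax. The lift is 19.9 mm and the full weight of about 5 N is carried. Drawing it off gently while checking force.

```bash
python3 -m jog '[{"grip":0.6,"dx":0.2,"dy":0,"dz":0,"spin":0},{"grip":0.6,"dx":0.4,"dy":0,"dz":0,"spin":0},{"grip":0.6,"dx":0.6,"dy":0,"dz":0,"spin":0},{"grip":0.6,"dx":0.6,"dy":0,"dz":0,"spin":0}]'
python3 - <<'E'
from h import *
print(monitor.read_state()["wrist_force"],monitor.read_state()["moment"]);s=cam("side","c4.png")
E
```

```text
clock: 7.22
eef_pos: [518.2, 90.9, 223.4]
eef_rot: [-1.571, 0.0, -1.048]
wrist_force: [-0.5, -0.6, -4.9]
finger_gap: 11.1
[-0.4786561  -0.55591939 -4.91947251] [-0.05709646  0.12513064 -0.02905796]
```

No resistance. Continuing straight out.

```bash
python3 -m jog '[{"grip":0.6,"dx":0.3,"dy":0,"dz":0,"spin":0},{"grip":0.6,"dx":0.6,"dy":0,"dz":0,"spin":0},{"grip":0.6,"dx":0.9,"dy":0,"dz":0,"spin":0},{"grip":0.6,"dx":1.2,"dy":0,"dz":0,"spin":0},{"grip":0.6,"dx":1.2,"dy":0,"dz":0,"spin":0}]'
python3 -m jog '[{"grip":0.6,"dx":0.4,"dy":0,"dz":0,"spin":0},{"grip":0.6,"dx":0.8,"dy":0,"dz":0,"spin":0},{"grip":0.6,"dx":1.2,"dy":0,"dz":0,"spin":0},{"grip":0.6,"dx":1.6,"dy":0,"dz":0,"spin":0},{"grip":0.6,"dx":2.0,"dy":0,"dz":0,"spin":0},{"grip":0.6,"dx":2.5,"dy":0,"dz":0,"spin":0},{"grip":0.6,"dx":3,"dy":0,"dz":0,"spin":0},{"grip":0.6,"dx":3.5,"dy":0,"dz":0,"spin":0},{"grip":0.6,"dx":3.5,"dy":0,"dz":0,"spin":0},{"grip":0.6,"dx":3.5,"dy":0,"dz":0,"spin":0}]'
python3 - <<'E'
from h import *
s=cam("side"); t=cam("top"); print(monitor.read_state()["moment"])
# mallet / oil can / brayer checks (top px of footprint and tops)
print("mallet top",plane(t,(352,337),200),"base head",tri(s,(222,300),t,(346,331)),"can",plane(t,(181,167),100),"brayer",plane(t,(255,155),20),"keycorner galley",plane(t,(333,310),20),plane(t,(252,205),20))
tiles=[cv2.resize(c["bgr"][y0:y1,x0:x1],None,fx=3,fy=3,interpolation=cv2.INTER_CUBIC) for c,(x0,y0,x1,y1) in((s,(225,100,355,270)),(t,(145,160,275,330)))]
cv2.imwrite("pics/c5.png",np.hstack(tiles))
E
```

```text
clock: 7.9
eef_pos: [524.2, 80.5, 223.4]
eef_rot: [-1.571, -0.0, -1.048]
wrist_force: [-0.5, -0.2, -5.9]
finger_gap: 11.4
clock: 9.15
eef_pos: [541.6, 50.4, 223.4]
eef_rot: [-1.571, 0.0, -1.048]
wrist_force: [0.5, 0.1, -5.0]
finger_gap: 11.3
[-0.06141045  0.1126002  -0.01825665]
mallet top [ 331.07857516 -244.90811089  200.        ] base head [ 327.95409332 -242.8684378    37.29573772] can [710.85778314 155.33737516 100.        ] brayer [763.75015837  -8.4176509   20.        ] keycorner galley [ 379.70858391 -211.09616094   20.        ] [636.31699163  -4.7117913   20.        ]
```

View pics/c5.png

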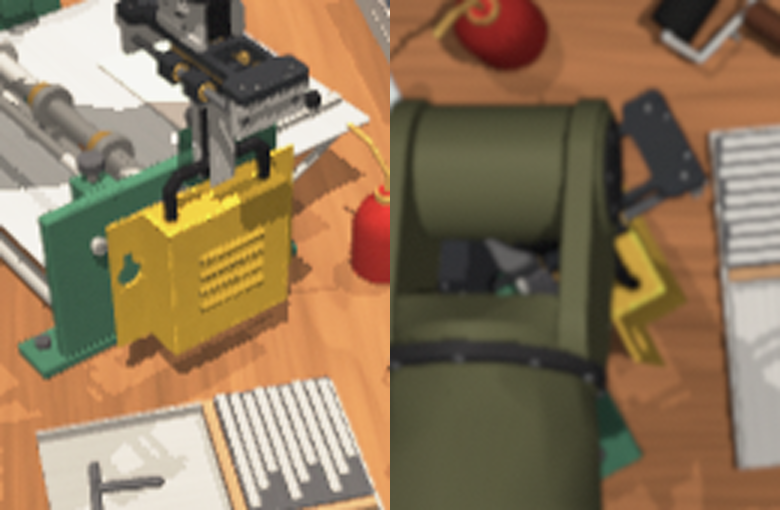

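The guard is clear of heads and gears: the near keyhole at crop (130,268) is well away from its screw at (99,245). Now lifting and carrying. The mallet at (330,-244) clears the guard's path by about 65 mm.

```bash
python3 -m jog '[{"grip":0.6,"dx":0,"dy":-1,"dz":0,"spin":0},{"grip":0.6,"dx":0,"dy":-3,"dz":0,"spin":0},{"grip":0.6,"dx":1,"dy":-5,"dz":-0.6,"spin":0},{"grip":0.6,"dx":3,"dy":-6.5,"dz":-2,"spin":0},{"grip":0.6,"dx":6,"dy":-7,"dz":-3.9,"spin":0},{"grip":0.6,"dx":9,"dy":-7,"dz":-5.8,"spin":0},{"grip":0.6,"dx":12,"dy":-7,"dz":-7.7,"spin":0},{"grip":0.6,"dx":15,"dy":-7,"dz":-9.6,"spin":0},{"grip":0.6,"dx":18,"dy":-7,"dz":-11.6,"spin":0},{"grip":0.6,"dx":21,"dy":-7,"dz":-13.5,"spin":0},{"grip":0.6,"dx":24,"dy":-7,"dz":-15.4,"spin":0},{"grip":0.6,"dx":27,"dy":-7,"dz":-17.3,"spin":0},{"grip":0.6,"dx":30,"dy":-7,"dz":-19.3,"spin":0},{"grip":0.6,"dx":32.5,"dy":-7,"dz":-20.9,"spin":0},{"grip":0.6,"dx":34.5,"dy":-7,"dz":-22.2,"spin":0},{"grip":0.6,"dx":35.7,"dy":-7,"dz":-23,"spin":0},{"grip":0.6,"dx":36.4,"dy":-7,"dz":-23.4,"spin":0},{"grip":0.6,"dx":36.4,"dy":-7,"dz":-23.4,"spin":0},{"grip":0.6,"dx":36.4,"dy":-7,"dz":-23.4,"spin":0}]'
python3 -m jog '[{"grip":0.6,"dx":0,"dy":2,"dz":0,"spin":0},{"grip":0.6,"dx":0,"dy":5,"dz":0,"spin":0},{"grip":0.6,"dx":0,"dy":8,"dz":0,"spin":0},{"grip":0.6,"dx":0,"dy":9.5,"dz":0,"spin":0},{"grip":0.6,"dx":0,"dy":10.5,"dz":0,"spin":0},{"grip":0.6,"dx":0,"dy":10.5,"dz":0,"spin":0},{"grip":0.6,"dx":0,"dy":10.5,"dz":0,"spin":0},{"grip":0.6,"dx":0,"dy":10.5,"dz":0,"spin":0}]'
python3 - <<'E'
from h import *
s=cam("side"); t=cam("top"); print(monitor.read_state()["moment"])
tiles=[cv2.resize(c["bgr"][y0:y1,x0:x1],None,fx=2,fy=2,interpolation=cv2.INTER_CUBIC) for c,(x0,y0,x1,y1) in((s,(190,190,410,410)),(t,(310,160,490,380)))]
cv2.imwrite("pics/c6.png",np.hstack(tiles))
E
```

```text
clock: 11.62
eef_pos: [521.0, -381.2, 293.6]
eef_rot: [-1.571, 0.0, -1.047]
wrist_force: [0.9, 0.6, -5.8]
finger_gap: 11.2
clock: 12.62
eef_pos: [521.0, -382.1, 189.3]
eef_rot: [-1.57, -0.001, -1.048]
wrist_force: [-0.4, 0.5, -6.9]
finger_gap: 11.3
[-0.03535805  0.11930129 -0.0202454 ]
```

View pics/c6.png

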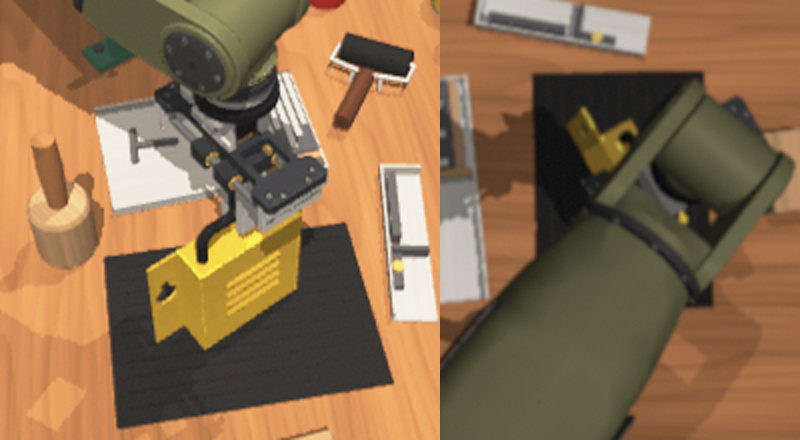

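The guard is upright over the mat with wide margins: its lower edge runs from about (155,340) to (297,290) in the left tile, inside the mat outline. Lowering the last 17 mm slowly.

```bash
python3 -m jog '[{"grip":0.6,"dx":0,"dy":0.3,"dz":0,"spin":0},{"grip":0.6,"dx":0,"dy":0.6,"dz":0,"spin":0},{"grip":0.6,"dx":0,"dy":0.9,"dz":0,"spin":0},{"grip":0.6,"dx":0,"dy":1.1,"dz":0,"spin":0},{"grip":0.6,"dx":0,"dy":1.25,"dz":0,"spin":0},{"grip":0.6,"dx":0,"dy":1.4,"dz":0,"spin":0},{"grip":0.6,"dx":0,"dy":1.4,"dz":0,"spin":0},{"grip":0.6,"dx":0,"dy":1.4,"dz":0,"spin":0}]'
python3 -m jog '[{"grip":0.6,"dx":0,"dy":0.1,"dz":0,"spin":0},{"grip":0.6,"dx":0,"dy":0.2,"dz":0,"spin":0},{"grip":0.6,"dx":0,"dy":0.2,"dz":0,"spin":0},{"grip":0.6,"dx":0,"dy":0.2,"dz":0,"spin":0}]'
```

```text
clock: 13.72
eef_pos: [520.8, -381.9, 174.5]
eef_rot: [-1.571, -0.0, -1.048]
wrist_force: [0.7, -0.2, -5.1]
finger_gap: 11.2
clock: 14.22
eef_pos: [520.9, -382.2, 173.3]
eef_rot: [-1.571, -0.001, -1.048]
wrist_force: [-3.1, -1.3, 6.1]
finger_gap: 11.2
```

It is down, with the force reversing at z≈173. Easing the grip, opening, then pulling up after a look at the state.

```bash
python3 -m jog '[{"grip":0.6,"dx":0,"dy":-0.05,"dz":0,"spin":0},{"grip":0.6,"dx":0,"dy":-0.05,"dz":0,"spin":0},{"grip":0.6,"dx":0,"dy":-0.05,"dz":0,"spin":0}]' 4
python3 -m jog '[{"grip":1.4,"dx":0,"dy":0,"dz":0,"spin":0},{"grip":1.8,"dx":0,"dy":0,"dz":0,"spin":0},{"grip":2.4,"dx":0,"dy":0,"dz":0,"spin":0},{"grip":3.5,"dx":0,"dy":0,"dz":0,"spin":0},{"grip":5,"dx":0,"dy":0,"dz":0,"spin":0},{"grip":5,"dx":0,"dy":0,"dz":0,"spin":0},{"grip":5,"dx":0,"dy":0,"dz":0,"spin":0}]'
python3 -m jog '[{"grip":5,"dx":0,"dy":-1.5,"dz":0,"spin":0},{"grip":5,"dx":0,"dy":-4,"dz":0,"spin":0},{"grip":5,"dx":0,"dy":-8,"dz":0,"spin":0},{"grip":5,"dx":0,"dy":-13,"dz":0,"spin":0},{"grip":5,"dx":0,"dy":-17,"dz":0,"spin":0},{"grip":5,"dx":-4,"dy":-17,"dz":-4,"spin":0},{"grip":5,"dx":-8,"dy":-17,"dz":-8,"spin":0},{"grip":5,"dx":-12,"dy":-17,"dz":-12,"spin":0},{"grip":5,"dx":-16,"dy":-17,"dz":-12,"spin":0},{"grip":5,"dx":-20,"dy":-17,"dz":-12,"spin":0},{"grip":5,"dx":-24,"dy":-17,"dz":-12,"spin":0},{"grip":5,"dx":-24,"dy":-17,"dz":-12,"spin":0},{"grip":5,"dx":-24,"dy":-17,"dz":-12,"spin":0}]'
python3 - <<'E'
from h import *
s=cam("side"); t=cam("top")
tiles=[cv2.resize(c["bgr"][y0:y1,x0:x1],None,fx=2,fy=2,interpolation=cv2.INTER_CUBIC) for c,(x0,y0,x1,y1) in((s,(190,190,410,410)),(t,(310,160,490,380)))]
cv2.imwrite("pics/c7.png",np.hstack(tiles))
E
```

```text
clock: 14.6
eef_pos: [520.9, -381.9, 173.2]
eef_rot: [-1.571, -0.0, -1.048]
wrist_force: [-2.8, -0.1, 5.1]
finger_gap: 12.1
clock: 15.48
eef_pos: [520.8, -381.9, 173.0]
eef_rot: [-1.571, -0.0, -1.048]
wrist_force: [0.1, 0.5, 0.0]
finger_gap: 49.8
clock: 17.1
eef_pos: [297.2, -234.3, 343.7]
eef_rot: [-1.57, -0.001, -1.047]
wrist_force: [-0.0, 0.9, 0.7]
finger_gap: 50.2
```

View pics/c7.png

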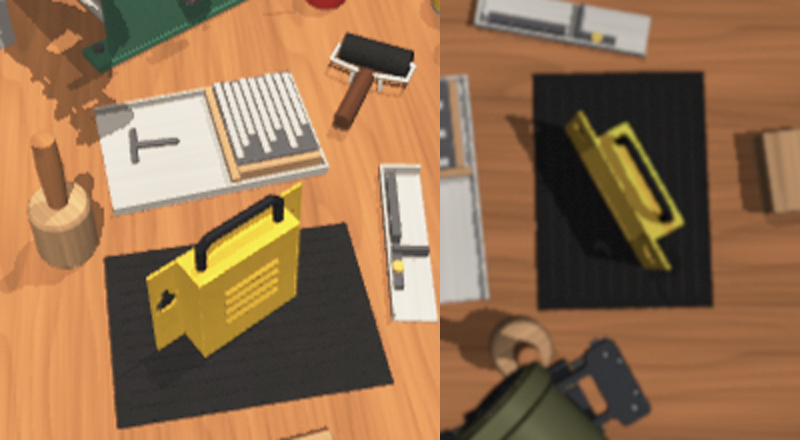

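The guard stands upright with its whole foot inside the mat (top tile: guard (567,110) to (685,270), mat (533,72) to (712,308)). The bystanders in view are where they were, and the gripper is clear.

```bash
python3 -c "
from cell import ticket,monitor
print(monitor.read_state()['wrist_force'],monitor.read_state()['qd'].round(3)); print(ticket.sign_off())"
```

```text
[ 0.3233042  -0.28446394 -0.63225505] [-0.002  0.007  0.005  0.001 -0.002  0.002]
the job is handed in; nothing more can be done
None
```

The guard is off the machine and standing upright on the mat, and the job is handed in at about 17 s on the robot's clock.

I gripped it by the black handle and lifted it 20 mm, until the keyholes were over the screw heads. I then drew it straight out about 53 mm, well past the gears, with side forces no higher than about 1 N where I read them. From there I carried it to the mat, lowered it slowly until it touched, and released it.

- **Placing:** the last pictures show the guard upright with its whole foot well inside the mat. It touched down with about 11 N of vertical load in all, counting its own weight.
- **Bystanders:** the mallet, galley, key and brayer look unmoved in the last pictures, as do the composing stick and the part of the planer in view. The oil can and the rest of the machine were outside those crops, so I did not check them at the end. Nothing came near the oil can during the moves.
- **Robot:** the gripper is open, clear of everything and at rest.

Two things went less than smoothly. The first move command was refused because each row needs all five values; nothing moved, and I sent it again in full. Only the near screw was seen from both cameras, but the two screws measured 168 mm apart against 166 mm given, and the drawing-off met no resistance.

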